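# Pop the power box's hatch and reset its tripped breaker

### The job

The power box on the bench has tripped: with the closed fingertips press the orange pad on its grey hatch fully in, just once, take the hand away so that the hatch pops open by itself, and see that it stands open untouched for a good second. Then push the red breaker button under it in until it stays in, and draw back with the hatch left standing open. Only touch: do not lift, tip or shift the box, do not force it, and leave the other things on the bench where they are.

Things in the scene. Friction and masses are not known exactly. Their poses are not given: they have to be found in the camera images.
- power_box: yellow power box with black rubber ends, 125 (x) x 198 (y) mm, 2 to 3 kg, loose on the table. Origin: centre of its underside; x to its rear, y to its left, z up. The deck is 80 mm high, with a round socket flap (to 87 mm) at y = +70 and -70. In its middle is a recess (x -46 to 48, y -47 to 47 mm) under the hatch. A blue inlet sticks 14 mm out of the front face, low down
- hatch (a joint): angle of the grey hatch with smoked window, 88 x 90 x 6 mm. About 0: shut, caught, top 88 mm high. Pressed in with about 4 N at the pad it meets a hard stop near -0.058, 5 mm down; there the catch lets go, and once the finger is off, a spring swings the hatch up and back in about 2 s to its stop at 2.0, where it stays. A press short of -0.048 frees nothing and may be repeated; shut again, it catches again
- hatch_hinge (a point): middle of the hatch's hinge axis at the box's rear edge (box frame: x = 52, y = 0, z = 75 mm; axis along y). The hatch reaches 95 mm forward from it; its free edge sweeps up and to the rear, and a finger left above it holds it back. Open at 2.0 it leans back past upright
- hatch_pad (a point): centre of the top face of the orange round press pad, 21 mm across, near the front edge of the hatch (box frame, hatch shut: x = -30, y = 0, z = 88.7 mm). It moves with the hatch. Press straight down
- catch (a joint): turn of the steel T-shaped catch under the hatch, about its upright stem. 0: caught. One full press and release turns it about a quarter turn, to about 1.5, where it passes its slot and the hatch is free; shutting the hatch a second time turns it on to about 3.1, caught again
- breaker (a joint): how far the round red push-to-reset breaker button under the hatch is pushed in, m. 0: tripped, standing out with a white band showing. It takes up to 4 N, snaps past a detent and then stays in by itself at 0.005 to 0.006; its stop is at 0.007. Let go earlier, it springs out again
- breaker_top (a point): centre of the top face of the red breaker button, 12 mm across; box frame: x = 6, y = 16, z = 78 mm when tripped, 73 mm when in; 46 mm in front of the hinge axis. It stands on a panel 64 mm high; its steel collar is 68 mm high, the black fuse cap beside it (y = -22 mm) 70 mm. Press straight down
- tape: bystander: roll of black insulating tape lying flat, 61 mm across, 18 mm high. Origin: centre of its underside. Leave it alone
- pliers: bystander: black-handled pliers lying flat, 167 x 59 x 13 mm. Origin: centre of its underside. Leave it alone
- screwdriver: bystander: screwdriver with an orange and blue handle, lying flat, 183 mm long, 24 mm thick. Origin: centre of its underside. Leave it alone
- tin: bystander: grey round tape case, 72 mm across, 24 mm high. Origin: centre of its underside. Leave it alone
- knob_blue: bystander: dark blue round knob, 69 mm across, 56 mm high. Origin: centre of its underside. Leave it alone
- oilstone: bystander: grey-brown sharpening stone lying flat, 150 x 50 x 24 mm. Origin: centre of its underside. Leave it alone

How it is judged:
By the outcome, as a careful person would: the job done as asked, in the order asked, and still so for the second after the job is handed in, with the robot touching nothing.
It also fails if it takes over 42 s, if anything falls off the work surface, if the arm or the gripper's body presses on something with over 40 N, if the wrist force passes 120 N, or if a joint passes its speed limit or range.

### The arm

A 7-joint arm with a two-finger parallel gripper is mounted at the origin on a cart in front of the work surface, level with it; the furniture and walls round the work are solid. World frame = base frame: x ahead of the robot, y to its left, z up, the work surface at z = 0. Lengths are in m, angles in rad, forces in N, time in s.
With the tool pointing down it reaches from about 0.425 to 1.025 m from the base axis. Payload 9.4 kg.
Tool frame: the origin (TCP) lies between the finger pads; the fingertips stand 11 mm ahead of it and the grasp point (between the pads) lies 8 mm behind it; z points along the fingers, y is the line along which they close (so a half turn about z gives the same grasp; the last joint's range is limited). The gripper opens to 85 mm and grips with 20 to 120 N. Pads are 22 mm wide; open, the fingers measure 114 mm over their backs; the gripper's body (76 mm by 85 mm) begins 54 mm behind the grasp point. The pads swing forward as they close: fully open they stand 13 mm farther back than shut.
Start: joints at [-1.389, 0.599, -0.003, 1.599, 0.002, 0.943, -0.08], TCP at [0.186, 0.701, 0.209] pointing down, gripper open.
Joint ranges: [-2.57, 2.57], [-0.35, 1.97], [-1.29, 1.29], [0.11, 2.56], [-1.05, 4.19], [0.11, 1.86], [-2.63, 2.63]. Speed limits (rad/s): [2.22, 2.22, 3.01, 3.01, 3.14, 3.14, 3.14].

### API

Orientations are given as a rotation vector (axis times angle).
In Python, from rig import manip, telemetry, cams, order gives the robot as it stands. The module is installed in compiled form; this text tells all that it offers. Calls block until the motion is done:
- manip.movep(position, orientation): joint-space move of the TCP to a pose.
- manip.move_straight(position, orientation=None, v=0.15, force_limit=None): straight line of the TCP; orientation=None keeps the orientation; v is the mean speed in m/s. With force_limit (N) it stops when the force on the tool has changed by that much, and returns True; else False.
- manip.move_j(angles): joint-space move.
- manip.ungrasp() and manip.close(newtons=None): open the fingers fully, or close them until they stop; newtons is the grip in N (None keeps the last).
- manip.wait(seconds).
- manip.ik(position, orientation): joint angles nearest the present ones, or None.
- telemetry.observe(): the state.
- cams.read_camera(name): name is "side" or "top" or "wrist"; returns (picture, depth): 420x560x3 uint8, blue, green, red; 420x560 float32, m along the optical axis (not along the pixel's ray), 0 where there is no reading.
- cams.camera_model(name): a dict with "K" (3x3 intrinsics, pixels), "k1" (the pictures are not rectified: a ray, as slopes to the right and down, at radius r is drawn at 1 + k1 r^2 times it, then the intrinsics apply), "R" (3x3) and "t" (3): a world point X has camera coordinates R X + t. Camera axes: x right, y down, z forward; pixel columns grow to the right and rows downward; lengths in m; the calibration is good to about 2 mm. A picture is of the moment at which its call begins: read the wrist's pose just before it. camera_model takes no time and is no camera call; for the wrist camera it gives the pose at the moment of the call.
A pose or a line that the arm cannot do raises manip.PlanningError and nothing moves.
- order.close_job(): hands the job in; it is judged then, once.
The state is a dict: "time_s": time; "joint_pos": joint angles; "qvel": joint speeds; "joint_efforts": joint torques, N m; "position": TCP position; "tool_rot": TCP orientation; "ft_force": force on the tool from outside, world axes, zero at the start; "ft_torque": the same for the moment, N m; "opening": opening from 0.0 (shut) to 1.0 (fully open); "gripper_force": force on a finger pad.
Only numpy, scipy, OpenCV 4.12 (cv2) and the standard library are available. Lean on these libraries where they do the work, as an engineer would, in place of code of your own. Each camera call takes 0.05 s, during which the arm holds its last target. There are 200 camera calls.

## Working session

There is one attempt and no reset: what is moved stays moved. The work goes in short steps, each a Python script; the robot and the scene stay as the last script left them, time stands still between calls to the robot, and variables do not carry over. Pictures are saved under pics/ and viewed, at most 10 in all, crops included, and the job is handed in when it is done.

```bash
mkdir -p pics
cat > h.py <<'E'
import numpy as np, cv2
from rig import manip, telemetry, cams, order
def ray(m,u,v):
    K=m["K"];d=np.array([(u-K[0][2])/K[0][0],(v-K[1][2])/K[1][1]]);s=d.copy()
    for _ in range(20): s=d/(1+m["k1"]*(s@s))
    R=np.array(m["R"]);return -R.T@np.array(m["t"]), R.T@np.array([s[0],s[1],1.])
def onplane(m,u,v,z):
    c,d=ray(m,u,v);return c+d*(z-c[2])/d[2]
def bydepth(m,u,v,D):
    c,d=ray(m,u,v);return c+d*D
E
python3 - <<'E'
from h import *
a=[]
for n in("top","side"):
    p,d=cams.read_camera(n); np.savez(f"{n}.npz",p=p,d=d); cv2.imwrite(f"pics/{n}.png",p)
    m=cams.camera_model(n);print(n,np.round(-np.array(m["R"]).T@np.array(m["t"]),3))
    hsv=cv2.cvtColor(p,cv2.COLOR_BGR2HSV)
    for nm,lo,hi in(("orange",(5,150,120),(18,255,255)),("yellow",(20,120,100),(35,255,255))):
        k=cv2.inRange(hsv,lo,hi);c,l,s,ce=cv2.connectedComponentsWithStats(k)
        for i in range(1,c):
            if s[i,4]>25:
                u,v=ce[i];D=d[int(v),int(u)];print(nm,s[i],np.round(ce[i],1),np.round(bydepth(m,u,v,D),3))
print(telemetry.observe())
E
```

```text
top [ 0.475 -0.017  0.971]
orange [208   5  19   5  60] [218.3   7.2] [1.109 0.124 0.083]
orange [217  10  13   4  36] [223.1  11.9] [1.115 0.116 0.056]
orange [251  67   7  11  37] [254.   72.1] [0.942 0.038 0.052]
orange [259  80  21  19  65] [269.5  90.5] [ 0.897 -0.001  0.038]
orange [315  92  31  13 111] [329.7  96.7] [ 0.881 -0.157  0.025]
orange [324  95  28  18 117] [338.1 104.7] [ 0.852 -0.175  0.043]
orange [ 99 126  64  12 224] [129.8 130. ] [0.805 0.363 0.036]
orange [ 99 136  72  20 349] [137.3 147.3] [0.755 0.338 0.046]
orange [254 216   8   9  31] [257.3 219.5] [0.559 0.035 0.087]
orange [395 237  10   9  70] [399.7 240.9] [ 0.501 -0.316  0.022]
orange [410 239  19  12 156] [419.  244.6] [ 0.49  -0.365  0.021]
yellow [293   8  46  27 529] [312.7  23.8] [ 1.059 -0.117  0.074]
yellow [295  39  40  12 154] [315.   45.8] [ 1.013 -0.123  0.048]
yellow [289  49   7  19  64] [291.5  57. ] [ 0.975 -0.06   0.063]
yellow [263  79  16  16  60] [270.1  87. ] [ 0.906 -0.002  0.04 ]
yellow [139 137   8   5  34] [142.2 139. ] [0.784 0.335 0.021]
yellow [156 142  15   8  80] [164.1 14
[... 1355 characters left out ...]
me_s': 0.1, 'joint_pos': array([-1.3887123 ,  0.60005372, -0.00252541,  1.60005459,  0.00180068,
        0.94292896, -0.07980042]), 'qvel': array([-0.00018341, -0.00366502,  0.00071807, -0.00024642, -0.00067276,
        0.00062691, -0.00086833]), 'joint_efforts': array([ 6.26765803e-03, -7.77993107e+01,  1.57031581e+00, -2.58626676e+01,
        1.26440529e-02,  5.42899055e-03,  1.58297473e-05]), 'position': array([0.18543969, 0.70040231, 0.20849572]), 'tool_rot': array([-4.05290169e-01, -3.11529714e+00,  2.26518885e-03]), 'ft_force': array([ 0.08572768,  0.26718432, -0.72190284]), 'ft_torque': array([-0.03110817, -0.0111816 , -0.00714303]), 'gripper_force': 0.0, 'opening': 1.001584252566461}
```

View pics/top.png

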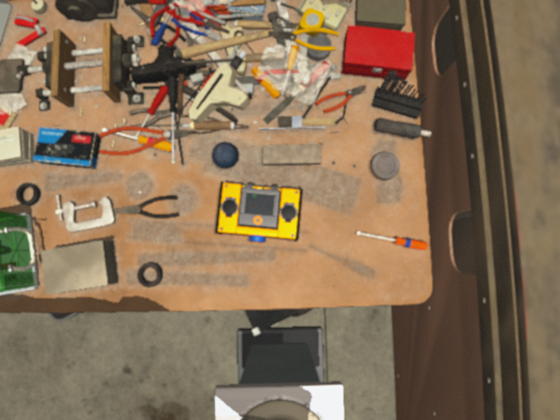

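View pics/side.png

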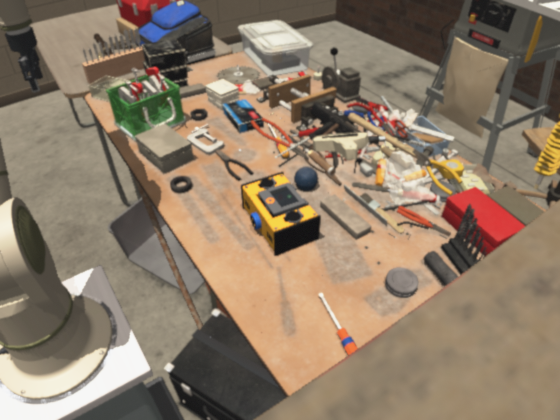

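The top view shows the yellow box with its middle at about (258,211) and the orange pad at (257,219). The blue inlet at (257,238) faces the robot. The side view agrees: box around (280,212), pad near (270,200). The depth puts the pad at about (0.559, 0.035, 0.087). Next I close the gripper and look from above with the wrist camera.

Run:
```python
from h import *
from scipy.spatial.transform import Rotation as Ro
o=telemetry.observe();T=Ro.from_rotvec(o["tool_rot"]).as_matrix();m=cams.camera_model("wrist")
R=np.array(m["R"]);c=-R.T@np.array(m["t"])
print("cam in tool",T.T@(c-o["position"]),"axis in tool",T.T@R.T[:,2])
ca=T.T@(c-o["position"])
for yaw in(-5,85,-95,175):
    Rt=Ro.from_euler('z',yaw,degrees=True)*Ro.from_rotvec([0,np.pi,0]); 
    print(yaw,Rt.apply(ca),manip.ik([0.55,0.035,0.28],Rt.as_rotvec()))
```

```text
cam in tool [ 0.08085151  0.00051201 -0.16439782] axis in tool [-3.15352860e-01  6.07812656e-04  9.48974291e-01]
-5 [-0.08049922  0.00755673  0.16439782] [-0.33249363  0.31434941  0.22000271  1.92757317 -0.08566842  0.90855614
  1.41333527]
85 [-0.00755673 -0.08049922  0.16439782] [ 0.58496413  0.50544273 -1.09448895  1.87506355  0.51056344  1.0770373
  2.34180487]
-95 [0.00755673 0.08049922 0.16439782] [-0.55304477  0.33914856  0.52318099  1.94007201 -0.21115964  0.9158255
 -0.01229703]
175 [ 0.08049922 -0.00755673  0.16439782] [-0.85624111  0.46066153  1.01639688  1.95487013 -0.47067744  0.98530045
 -1.27422088]
```

```bash
cat >> h.py <<'E'
from scipy.spatial.transform import Rotation as Ro
def down(yaw): return (Ro.from_euler('z',yaw,degrees=True)*Ro.from_rotvec([0,np.pi,0])).as_rotvec()
E
python3 - <<'E'
from h import *
manip.close(40)
manip.movep([0.55,0.035,0.28],down(-5))
m=cams.camera_model("wrist");p,d=cams.read_camera("wrist");np.savez("w1.npz",p=p,d=d,**m);cv2.imwrite("pics/w1.png",p)
hsv=cv2.cvtColor(p,cv2.COLOR_BGR2HSV)
for nm,lo,hi,z in(("orange",(3,130,120),(18,255,255),.0887),("yellow",(19,120,100),(35,255,255),.08)):
    k=cv2.inRange(hsv,lo,hi);c,l,s,ce=cv2.connectedComponentsWithStats(k)
    for i in range(1,c):
        if s[i,4]>80:
            u,v=ce[i];print(nm,s[i],np.round(ce[i],1),np.round(onplane(m,u,v,z),4),np.round(bydepth(m,u,v,d[int(v),int(u)]),4))
o=telemetry.observe();print(o["time_s"],o["position"],o["opening"],o["ft_force"])
E
```

```text
orange [  0 145  27  17 344] [ 11.9 152.9] [ 0.4855 -0.2951  0.0887] [ 0.4884 -0.3585  0.0221]
orange [ 34 150  20  14 227] [ 43.2 156.9] [ 0.4944 -0.2558  0.0887] [ 0.4991 -0.3136  0.0199]
orange [301 152  24   7  96] [310.6 154.8] [0.522  0.0762 0.0887] [0.5289 0.0806 0.0416]
orange [273 178  17  16 169] [280.9 185.7] [0.5575 0.0368 0.0887] [0.5573 0.0368 0.0896]
orange [314 225  16  19 121] [320.9 234.8] [0.6291 0.0842 0.0887] [0.6321 0.085  0.0819]
orange [ 425  271  118   38 1481] [480.4 288.6] [0.735  0.3131 0.0887] [8.008e-01 3.800e-01 5.000e-04]
yellow [ 209  154  146   50 3151] [281.7 171.2] [0.5408 0.0393 0.08  ] [0.5412 0.0393 0.078 ]
yellow [211 205  33  36 765] [227.1 226.6] [ 0.61   -0.0407  0.08  ] [ 0.6098 -0.0406  0.0805]
yellow [315 208  34  36 638] [331.8 228.9] [0.6255 0.1004 0.08  ] [0.6254 0.1004 0.0803]
yellow [424 279  26  11 166] [434.7 283.9] [0.7264 0.2493 0.08  ] [0.7641 0.2796 0.0265]
3.6083 [0.55006705 0.03584859 0.27986177] 0.00393341451856581 [0.15337848 0.36995055 0.37955976]
```

View pics/w1.png

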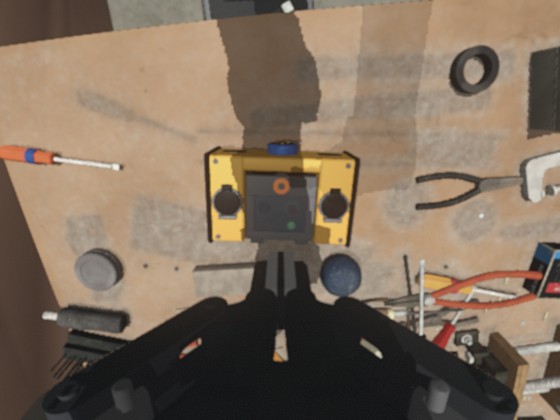

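The wrist view shows the pad ring at (281,186), about 16 px across. That gives (0.5575, 0.0368) at z 0.0896, which matches the expected height and the top view. The box yaw is about -6°. Next I refine the yaw, press, and retreat.

Run:
```python
from h import *
w=np.load("w1.npz");m={k:w[k] for k in("K","k1","R","t")}
hsv=cv2.cvtColor(w["p"],cv2.COLOR_BGR2HSV);k=cv2.inRange(hsv,(19,120,100),(35,255,255));k[:,:200]=0;k[:,365:]=0;k[250:]=0
# outer end edges of yellow top behind the front: left/right extremes per row -> side lines on deck plane
A=[];B=[]
for r in range(172,236,3):
    c=np.flatnonzero(k[r]); A.append(onplane(m,c.min(),r,.08));B.append(onplane(m,c.max(),r,.08))
for L in(A,B):
    L=np.array(L);f=np.polyfit(L[:,0],L[:,1],1);print("yaw",np.degrees(np.arctan(f[0])),np.polyval(f,.59))
x,y=.5575,.0368; yaw=-6
manip.movep([x,y,.125],down(yaw))
s=manip.move_straight([x,y,.086],v=.03,force_limit=10)
o=telemetry.observe();print(s,o["position"],o["ft_force"])
manip.wait(.15);o=telemetry.observe();print(o["position"],o["ft_force"])
manip.move_straight([x,y,.20],v=.25);manip.move_straight([.52,y,.30],v=.25)
manip.wait(1.6)
m=cams.camera_model("wrist");p,d=cams.read_camera("wrist");np.savez("w2.npz",p=p,d=d,**m);cv2.imwrite("pics/w2.png",p)
print(telemetry.observe()["time_s"])
```

```text
yaw -0.13086399621790298 -0.04501669970535879
yaw 1.1692953992461643 0.11035111428395891
False [0.5575984  0.0367675  0.08617086] [ 0.32277601  0.3696055  -1.352706  ]
[0.55755782 0.03685317 0.08614458] [ 0.94676178  0.71880087 -0.08795345]
8.7083
```

View pics/w2.png

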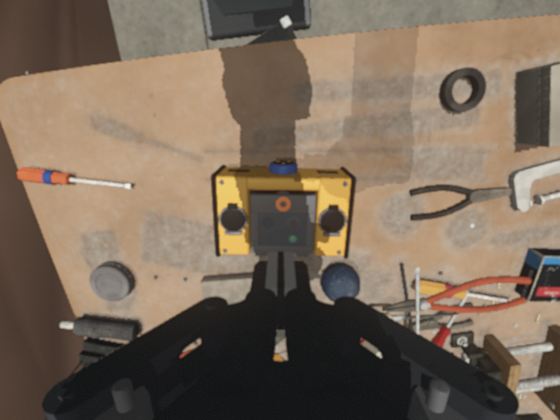

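The hatch is still shut, with the pad at (283,204). The tips met almost no force, so I check where the fingertips really are against the pad.

Run:
```python
from h import *
w=np.load("w2.npz");m={k:w[k] for k in("K","k1","R","t")};p,d=w["p"],w["d"]
for v in range(236,290,4): print(v,[tuple(np.round(bydepth(m,u,v,d[v,u]),3)) for u in(274,281,288)])
o=telemetry.observe();print(o["position"],o["opening"],o["ft_force"])
for n in("w1","w2"):
    w=np.load(n+".npz");m={k:w[k] for k in("K","k1","R","t")};g=w["p"].max(2)
    f=[]
    for (a,b) in ((205,255),(310,355)):
        k=(g<60).astype(np.uint8);k[:185 if n=="w1" else 200]=0;k[225 if n=="w1" else 240:]=0;k[:,:a+8]=0;k[:,b-8:]=0
        c,l,s,ce=cv2.connectedComponentsWithStats(k);i=1+s[1:,4].argmax();print(s[i],ce[i]);f.append(onplane(m,*ce[i],.087))
    e=f[1]-f[0];print(n,f,np.linalg.norm(e),"yaw",np.degrees(np.arctan2(-e[0],e[1])))
big=cv2.resize(np.load("w2.npz")["p"][150:300,200:370],None,fx=4,fy=4,interpolation=cv2.INTER_CUBIC);cv2.imwrite("pics/w2c.png",big)
```

```text
236 [(np.float64(0.605), np.float64(0.02), np.float64(0.087)), (np.float64(0.606), np.float64(0.03), np.float64(0.086)), (np.float64(0.607), np.float64(0.039), np.float64(0.087))]
240 [(np.float64(0.611), np.float64(0.019), np.float64(0.086)), (np.float64(0.612), np.float64(0.029), np.float64(0.086)), (np.float64(0.613), np.float64(0.039), np.float64(0.086))]
244 [(np.float64(0.617), np.float64(0.018), np.float64(0.087)), (np.float64(0.619), np.float64(0.028), np.float64(0.085)), (np.float64(0.619), np.float64(0.038), np.float64(0.086))]
248 [(np.float64(0.623), np.float64(0.018), np.float64(0.088)), (np.float64(0.624), np.float64(0.028), np.float64(0.089)), (np.float64(0.625), np.float64(0.038), np.float64(0.088))]
252 [(np.float64(0.51), np.float64(0.035), np.float64(0.325)), (np.float64(0.51), np.float64(0.039), np.float64(0.326)), (np.float64(0.511), np.float64(0.042), np.float64(0.325))]
256 [(np.float64(0.509), np.float64(0.035), np.float64(0.332)), (np.float64(0.51), np.float64(0.039), np.float64(0.33)), (np.float64(0.51), np.float64(0.042), np.float64(0.33))]
260 [(np.float64
[... 1295 characters left out ...]
.358)), (np.float64(0.509), np.float64(0.039), np.float64(0.36)), (np.float64(0.51), np.float64(0.042), np.float64(0.359))]
[0.52002632 0.03680607 0.30003433] -0.0004230285779980496 [-0.00795395  0.28531562  0.39080672]
[233 210   2   2   3] [233.66666667 210.66666667]
[323 196  23  22 275] [334.75636364 207.50181818]
w1 [array([ 0.58585486, -0.02740725,  0.087     ]), array([0.592858  , 0.10402792, 0.087     ])] 0.13162161655168825 yaw -3.0499532592194645
[223 214  22  16 178] [234.75842697 223.08988764]
[321 212  22  21 314] [332.02229299 222.42993631]
w2 [array([ 0.57937894, -0.03266729,  0.087     ]), array([0.59263878, 0.10254552, 0.087     ])] 0.13586142404069698 yaw -5.600885296856917
```

View pics/w2c.png

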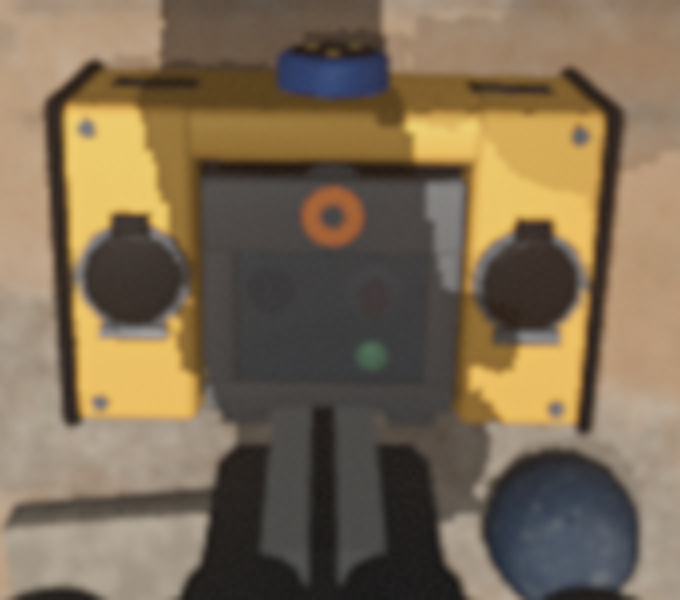

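The crop shows the hatch shut, with the pad ring at (333,216). The closed fingers end at row 405, which is z≈0.324 for a TCP at 0.300. So the real tips stand about 24 mm behind the TCP, not 11 mm ahead, which explains the lack of contact. I go down farther under a force guard and let the contact decide. A full press should end at a TCP height of about 0.060.

Run:
```python
from h import *
x,y=.5575,.0368
manip.movep([x,y,.10],down(-6))
s=manip.move_straight([x,y,.075],v=.04,force_limit=10);print(s)
if not s:
    p,d=cams.read_camera("side");cv2.imwrite("pics/s2.png",cv2.resize(p[140:260,200:360],None,fx=4,fy=4))
    m=cams.camera_model("wrist");p,d=cams.read_camera("wrist");cv2.imwrite("pics/w3.png",cv2.resize(p[150:300,200:370],None,fx=4,fy=4));np.savez("w3.npz",p=p,d=d,**m)
    for v in range(225,275,4): print(v,np.round(bydepth(m,276,v,d[v,276]),3),np.round(bydepth(m,288,v,d[v,288]),3))
o=telemetry.observe();print(o["position"],o["ft_force"],o["opening"],o["time_s"])
```

```text
False
225 [0.545 0.036 0.067] [0.547 0.043 0.064]
229 [0.545 0.036 0.073] [0.547 0.043 0.07 ]
233 [0.546 0.036 0.078] [0.548 0.043 0.076]
237 [0.545 0.036 0.087] [0.545 0.043 0.087]
241 [0.546 0.036 0.089] [0.548 0.043 0.088]
245 [0.548 0.036 0.09 ] [0.55  0.043 0.089]
249 [0.551 0.035 0.089] [0.552 0.042 0.089]
253 [0.547 0.036 0.103] [0.548 0.042 0.102]
257 [0.547 0.036 0.107] [0.548 0.042 0.107]
261 [0.547 0.036 0.111] [0.548 0.042 0.11 ]
265 [0.547 0.036 0.115] [0.547 0.042 0.115]
269 [0.547 0.036 0.118] [0.548 0.042 0.119]
273 [0.547 0.036 0.122] [0.547 0.042 0.123]
[0.5576496  0.03679746 0.07516279] [ 0.25337583 -0.50795239 -0.49212318] -0.0011054626059524638 10.4083
```

View pics/s2.png

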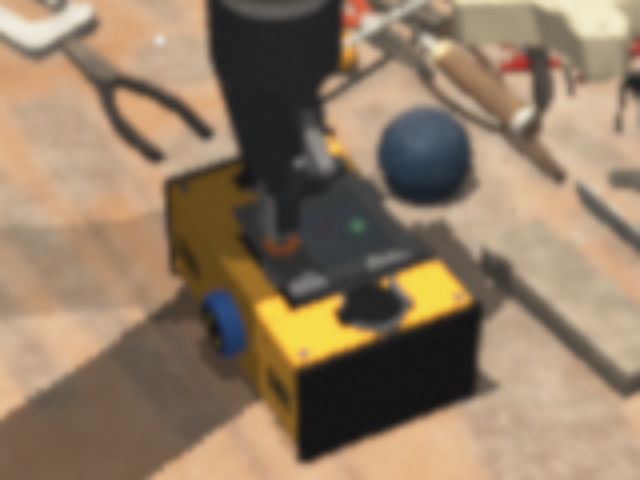

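The side view shows the tips right over the orange pad at (283,243), still a few millimetres above it. That confirms the 24–25 mm offset. I go on down under the force guard.

Run:
```python
from h import *
x,y=.5575,.0368
f0=telemetry.observe()["ft_force"]
s=manip.move_straight([x,y,.050],v=.02,force_limit=10)
o=telemetry.observe();print(s,o["position"],o["ft_force"]-f0)
manip.wait(.15);o=telemetry.observe();print(o["position"],o["ft_force"]-f0)
manip.move_straight([x,y,.17],v=.25);manip.move_straight([.50,y,.30],v=.25)
manip.wait(1.5)
m=cams.camera_model("wrist");p,d=cams.read_camera("wrist");np.savez("w4.npz",p=p,d=d,**m);cv2.imwrite("pics/w4.png",p)
p,d=cams.read_camera("top");cv2.imwrite("pics/t4.png",p)
print(telemetry.observe()["time_s"])
```

```text
True [0.55686112 0.03693712 0.06192584] [-0.8220124   0.12504481  6.02194341]
[0.55684302 0.03695149 0.0619688 ] [-0.54014945  0.59063476  3.99970123]
14.1917
```

View pics/w4.png

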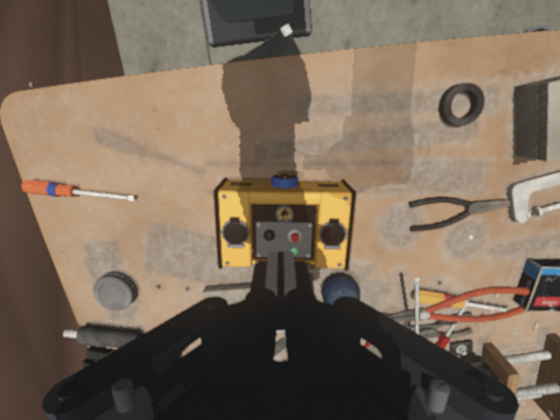

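The hatch is open: the recess is exposed, with the catch at (285,213) and the red breaker at (295,238). I locate the breaker in both views and check the hatch angle.

Run:
```python
from h import *
w=np.load("w4.npz");m={k:w[k] for k in("K","k1","R","t")};p,d=w["p"],w["d"]
hsv=cv2.cvtColor(p,cv2.COLOR_BGR2HSV);k=cv2.inRange(hsv,(0,120,70),(6,255,255))|cv2.inRange(hsv,(172,120,70),(180,255,255))
k[:220]=0;k[260:]=0;k[:,:260]=0;k[:,315:]=0
c,l,s,ce=cv2.connectedComponentsWithStats(k)
for i in range(1,c):
    if s[i,4]>8:u,v=ce[i];print(s[i],ce[i],onplane(m,u,v,.078),bydepth(m,u,v,d[int(v),int(u)]))
for yaw in(-5.6,-6.2):
    r=np.radians(yaw);print("pred",np.array([.5575,.0368])+[36*np.cos(r)/1e3-.016*np.sin(r),.036*np.sin(r)+.016*np.cos(r)])
for v in(255,262): print([tuple(np.round(bydepth(m,u,v,d[v,u]),3)) for u in(258,262,305,312)])
p,d=cams.read_camera("top");mt=cams.camera_model("top");cv2.imwrite("pics/t5.png",cv2.resize(p[170:250,200:320],None,fx=5,fy=5))
H=np.array([[*bydepth(mt,u,v,d[v,u])] for v in range(160,225) for u in range(235,285) if d[v,u]>0])
q=H[(H[:,2]>.1)&(H[:,0]>.61)];print(len(q),q.min(0) if len(q) else 0,q.max(0) if len(q) else 0)
```

```text
[292 234   7   8  45] [294.57777778 237.51111111] [0.59358123 0.04857893 0.078     ] [0.59325184 0.0485734  0.07873354]
pred [0.59488951 0.04921065]
pred [0.59501742 0.04881844]
[(np.float64(0.623), np.float64(-0.01), np.float64(0.064)), (np.float64(0.625), np.float64(-0.004), np.float64(0.062)), (np.float64(0.631), np.float64(0.062), np.float64(0.064)), (np.float64(0.634), np.float64(0.073), np.float64(0.061))]
[(np.float64(0.492), np.float64(0.027), np.float64(0.33)), (np.float64(0.492), np.float64(0.029), np.float64(0.331)), (np.float64(0.64), np.float64(0.061), np.float64(0.069)), (np.float64(0.642), np.float64(0.072), np.float64(0.067))]
431 [ 0.64592146 -0.02382716  0.1001863 ] [0.68483362 0.06489884 0.16084998]
```

View pics/t5.png

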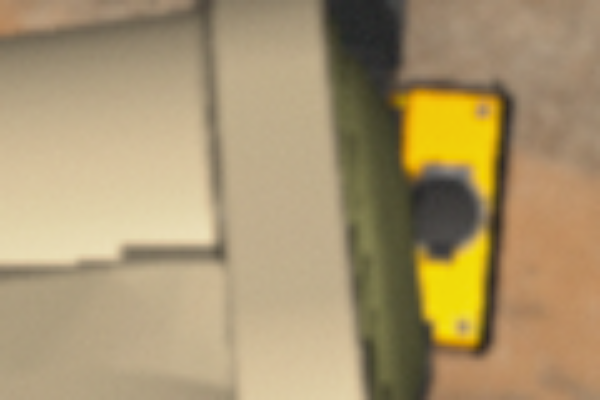

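The top view is mostly hidden by the arm, but its depth shows hatch points up to (0.685, –, 0.161), which fits the open stop at 2.0. The breaker at (0.594, 0.0487, 0.0787) agrees with the predicted spot to 1–2 mm. I wait another second with the hatch untouched, then press it.

Run:
```python
from h import *
x,y=.594,.0487
manip.wait(1.2)
manip.move_straight([x-.02,y,.16],down(-6),v=.15)
manip.move_straight([x,y,.075],v=.1)
f0=telemetry.observe()["ft_force"]
s=manip.move_straight([x,y,.046],v=.015,force_limit=10)
o=telemetry.observe();print(s,o["position"],o["ft_force"]-f0)
manip.wait(.2)
manip.move_straight([x,y,.15],v=.12);manip.move_straight([.50,y,.30],v=.2);manip.wait(.3)
m=cams.camera_model("wrist");p,d=cams.read_camera("wrist");np.savez("w6.npz",p=p,d=d,**m)
cv2.imwrite("pics/w6.png",cv2.resize(p[150:300,190:380],None,fx=4,fy=4,interpolation=cv2.INTER_CUBIC))
hsv=cv2.cvtColor(p,cv2.COLOR_BGR2HSV);k=cv2.inRange(hsv,(0,120,70),(6,255,255))|cv2.inRange(hsv,(172,120,70),(180,255,255))
k[:220]=0;k[260:]=0;k[:,:260]=0;k[:,315:]=0
c,l,s,ce=cv2.connectedComponentsWithStats(k)
for i in range(1,c):
    if s[i,4]>8:
        u,v=ce[i];print(s[i],ce[i]);a=[bydepth(m,uu,vv,d[vv,uu])[2] for uu in range(int(u)-1,int(u)+2) for vv in range(int(v)-1,int(v)+2)];print("z",np.round(np.median(a),4))
print(telemetry.observe()["time_s"])
```

```text
True [0.59403698 0.04867854 0.04886489] [-1.79737249 -0.33452597  7.3554531 ]
[284 235   7   6  33] [286.60606061 237.51515152]
z 0.073
21.8417
```

View pics/w6.png

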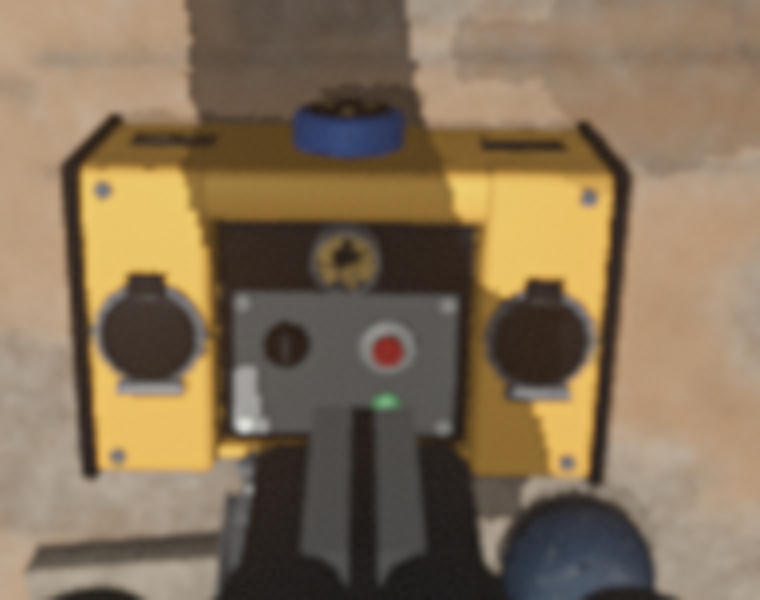

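The picture shows the recess still exposed with the hatch up. The red button at (387,350) sits in its collar, and its top is at z=0.073, the latched height. The hand is clear, so I hand the job in.

```bash
python3 -c "
from h import *
print(order.close_job())"
```

```text
the job is handed in; nothing more can be done
None
```

The job is handed in at about 22 s: one full press popped the hatch, which stood open untouched for over a second, and the red breaker then latched in (top at 73 mm) with the hatch left open; an earlier descent stopped short of the pad because the fingertips sit about 22 mm behind the stated TCP.

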